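# Refit the cover of an air-filter box

### The arm

A 6-joint arm with a two-finger parallel gripper is mounted at the origin on the work surface. World frame = base frame: x ahead of the robot, y to its left, z up, the work surface at z = 0. Lengths are in m, angles in rad, forces in N, time in s.
With the tool pointing down it reaches from about 0.425 to 1.125 m from the base axis. Payload 14.9 kg.
Tool frame: the origin (TCP) lies at the very end of the fingers, on their centre line; the grasp point (between the pads) lies 19 mm behind it; z points along the fingers, y is the direction in which the jaws open and shut (so a half turn about z gives the same grasp; the last joint's range is limited). The gripper opens to 91 mm and grips with 3 to 60 N. Pads are 32 mm wide; open, the fingers measure 118 mm over their backs; the gripper's body (76 mm by 178 mm) begins 60 mm behind the grasp point.
Start: joints at [-1.265, 0.379, 1.734, -0, 1.028, -0.033], TCP at [0.233, -0.66, 0.184] pointing down, gripper open.
Joint ranges: [-2.77, 2.77], [-0.74, 2.19], [0, 2.66], [-1.06, 4.2], [0.31, 2.87], [-3.08, 3.08]. Speed limits (rad/s): [1.89, 1.89, 2.39, 3.14, 3.14, 3.14].

### API

Orientations are given as a unit quaternion [x, y, z, w].
In Python, from station import r gives the robot as it stands.
- The arm moves only by the tool step_arm, never from a script. Its argument "plan" is a list of rows, each a list of 7 numbers: the closure, from 0 (fully open) to 1 (shut), then the shift along the world's x, y, z as a fraction of full scale, then the turn, a rotation vector about the world's x, y, z as a fraction of full scale. A call has 1 to 20 rows; each row shifts and turns the commanded pose from where the row before left it; what a row does not reach is not made up. Full scale, the value 1, is 2.5 cm for a shift and 0.1 rad for a turn. A row lasts 1/12 s, in which the tool goes at most 41.7 mm and 7.16 degrees, less where a joint would pass 70% of its speed; a pose out of reach is approached as far as the arm can. A call with a number of a shift or a turn outside -1 to 1 is refused whole. A call with a gripper value outside its range is refused whole. The fingers move at their own pace and stop on an object; "newtons" is the grip in N (left out, the last holds). Time passes only in rows, so rows that do not move let the fingers close. It gives the time, the measured TCP pose, the force and the opening at its end, in the units of the state.
- r.observe(): the state, without advancing time (a new reading comes with each control period).
- r.get_image(name): name is "side" or "top"; returns a dict with "pixels" (384x512x3 uint8, red, green, blue), "depth" (384x512 float32, m along the optical axis (not along the pixel's ray), 0 where there is no reading), "fovy" (degrees; the focal length in pixels is half the picture's height over the tangent of half this angle, whatever the lens; pixels are square), "cx", "cy" (the principal point, pixels), "cam_to_world" (4x4, takes a point from camera to world coordinates). Camera axes: x right, y down, z forward; pixel columns grow to the right and rows downward; lengths in m; the calibration is good to about 2 mm. A picture is of the moment at which its call begins.
- r.finish_job(): hands the job in, once; it reports no verdict.
The state is a dict: "clock": time; "q": joint angles; "qd": joint speeds; "joint_torque": joint torques, N m; "tool_pos": TCP position; "ee_rot": TCP orientation; "ft_force": force on the tool from outside, world axes, zero at the start; "wrist_torque": the same for the moment, N m; "finger_gap": finger opening in m.
Only numpy, scipy, OpenCV 4.12 (cv2) and the standard library are available. Lean on these libraries where they do the work, as an engineer would, in place of code of your own. Each camera call takes 0.05 s, during which the arm holds its last target. There are 200 camera calls.

### The job

Lift the black cover off its sloping stand, lay it flat with the handle up on the low rubber-topped block and let go; then take it by its handle, tilt it and hook its two tabs under the cross bar of the open air-filter box, and swing it down over the two dowel pins until it lies fully home and flat in the box. Let go of it, and do not push the wrench, the screwdriver and the grease tin that lie among these things out of their places.

Things in the scene. Friction and masses are not known exactly. Their poses are not given: they have to be found in the camera images.
- cover_mid (a point): the loose black cover (0.2 to 0.4 kg): its centre, 11 mm above its underside. 150 mm long (x), 66 mm wide (y). Axes: x from the tab end to the holed end, z out of the top (handle) face. At the start it leans on the stand, base plane 55 degrees from level, tab end up and nearer the robot, top face looking up and away from the robot
- cover: the same cover: origin at the centre of its underside, same axes. Base plate 8 mm thick; on it a block 14 mm high, as wide as the plate, over x = -50 to +42 mm (the flat sides there are 22 mm high, good to pinch across the 66 mm); on that the handle. Two 11 mm holes through the plate at x = +60, y = +-20 mm
- cover_handle (a point): centre of the cover's handle: a black bar 50 mm long across the cover (its y), 14 mm thick (its x), 30 mm high (22 to 52 mm above the underside). It stands on the middle of the cover, 26 mm above the cover's centre along its z
- cover_tabs (a point): point midway between the cover's two tabs, at x = -83 mm, 4 mm above the underside. The tabs stick out 16 mm from the tab end of the plate (x = -75 to -91 mm), at y = +-20 mm, each 14 mm wide, 6 mm thick (1 to 7 mm above the underside)
- box_seat (a point): centre of the seat (ledges that carry the cover) of the open grey air-filter box, 45 mm above the bench, fixed. x from the cross bar to the dowel end, y across, z up. When home the cover's underside lies on the seat, its centre 11 mm above this point, and its axes agree with these. Two 8 mm steel dowels with cone tips stand 11 mm above the seat at x = +60, y = +-20 mm
- filter_box: the same box: origin on the bench, 45 mm under the seat centre, same axes. Side walls rise 16 mm above the seat, 76 mm apart inside. The seat ends at x = -67 mm; beyond is an open pocket for the tabs, 33 mm deep, to the end wall at x = -96 mm. To hook in, tilt the cover 10 to 25 degrees, tab end low, and slide the tabs in about 20 mm; under 5 degrees the dowels are in the way
- box_bar (a point): the grey cross bar at the box's tab end (the end nearer the robot): centre of the bar's underside, 10 mm above the seat and at x = -85 mm from the seat centre. The bar is 10 mm wide (x = -80 to -90 mm), 8 mm thick, and spans the box; the tabs go under it, with 3 mm to spare in height when home. Same axes as the seat
- rest_top (a point): a low block fixed to the bench, wood with a black rubber top, 130 mm long (x), 46 mm wide (y), 35 mm high: centre of its top face, z up. The cover laid along it overhangs 10 mm on each side, so fingers that hold the cover's two sides pass beside the block
- stand: dark steel sloping stand, fixed, base 150 x 80 mm; origin at the centre of its foot on the bench. Its x is the way the cover's top face looks, seen from above. Its board (40 mm wide, narrower than the cover) rises towards -x at 55 degrees from level; a ledge 60 mm wide carries the cover's holed end. The centre of the cover's underside is 90 mm above the origin
- wrench: a steel open-ended wrench, 160 mm, lying on the bench; a bystander to leave alone
- screwdriver: a screwdriver, 170 mm, lying on the bench; a bystander to leave alone
- grease_tin: a low aluminium tin, 70 mm across, 55 mm high; a bystander to leave alone
Not all that is in view belongs to the job. What is shaped like the filter_box but brown is not meant.

How it is judged:
By the outcome, as a careful person would: the job done as asked, in the order asked, and still so for the second after the job is handed in, with the robot touching nothing.
It also fails if it takes over 66 s, if anything falls off the work surface, if the arm or the gripper's body presses on something with over 40 N, if the wrist force passes 120 N, or if a joint passes its speed limit or range.

## Working session

There is one attempt and no reset: what is moved stays moved. The work goes in short steps, Python scripts to look and compute and a tool call to move; the robot and the scene stay as the last step left them, time stands still between calls to the robot, and variables do not carry over. Pictures are saved under pics/ and viewed, about 8 in all and at most 12, crops included, and the job is handed in when it is done.

Besides the shell and the picture viewer there is one more tool, called after ">>>" as name(argument=value, ...), one argument or row to a line, values as JSON. step_arm: Moves the arm, as the interface text tells. Shift numbers are shares of 2.5 cm and turn numbers shares of 0.1 rad, none past 1 either way. Its arguments: {"type":"object","properties":{"plan":{"type":"array","items":{"type":"array","items":{"type":"number"}}},"newtons":{"type":"number"}},"required":["plan"]}

```bash
ls; mkdir -p pics; cat > h.py <<'E'
import numpy as np, cv2
from station import r
def shot(name):
    d=r.get_image(name); np.savez('/tmp/%s.npz'%name,**d); return d
def cloud(d):
    h,w=d['depth'].shape; f=h/2/np.tan(np.radians(d['fovy'])/2)
    u,v=np.meshgrid(np.arange(w),np.arange(h)); z=d['depth']
    P=np.stack([(u-d['cx'])/f*z,(v-d['cy'])/f*z,z],-1); T=np.array(d['cam_to_world'])
    return P@T[:3,:3].T+T[:3,3]
E
python3 - <<'E'
from h import *
print(r.observe())
for n in('top','side'):
    d=shot(n); cv2.imwrite(f'pics/{n}0.png',cv2.resize(d['pixels'][:,:,::-1],(768,576))); print(n,d['fovy'],d['cx'],d['cy'],d['cam_to_world'])
E
```

```text
pics
{'clock': 0.0, 'q': array([-1.26530613e+00,  3.79418844e-01,  1.73475358e+00, -1.73536815e-05,
        1.02851432e+00, -3.33083447e-02]), 'qd': array([ 0.00039185,  0.00062606, -0.00109807, -0.00055748,  0.00071692,
        0.00044121]), 'joint_torque': array([ 4.48326304e-03, -7.63708019e+01, -4.34377921e+01,  6.51612785e-02,
        4.22466954e-02, -1.01298717e-04]), 'tool_pos': array([ 0.23250659, -0.65981323,  0.18289456]), 'ee_rot': array([ 9.85685318e-01,  1.68594644e-01, -8.15793334e-05, -5.40980508e-04]), 'ft_force': array([-0.35552172, -0.24269054,  0.02264539]), 'wrist_torque': array([0.00568783, 0.00179585, 0.01322501]), 'finger_gap': 0.09113138453336349}
top 53.75872767308889 256.6909048586842 192.1848293899746 [[ 0.01618815 -0.99317329  0.11551953  0.4118811 ]
 [-0.99944102 -0.01269298  0.03092787 -0.00720476]
 [-0.02925045 -0.11595563 -0.9928236   1.04314265]
 [ 0.          0.          0.          1.        ]]
side 53.217821055198314 258.7453601032476 185.92364022382938 [[-0.99685648 -0.06607545  0.0437172   0.47183142]
 [-0.07786928  0.71533049 -0.69443406  0.70577085]
 [ 0.0146128  -0.69565532 -0.71822708  0.83996017]
 [ 0.          0.          0.          1.        ]]
```

View pics/top0.png

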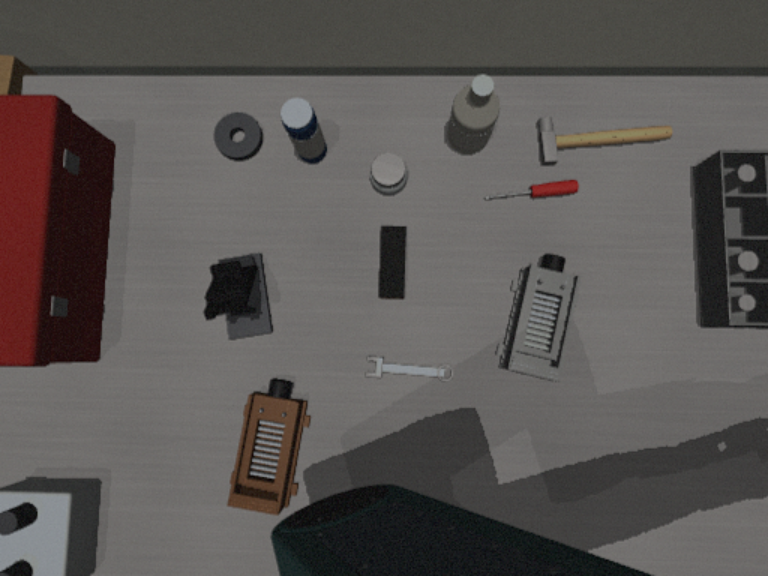

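View pics/side0.png

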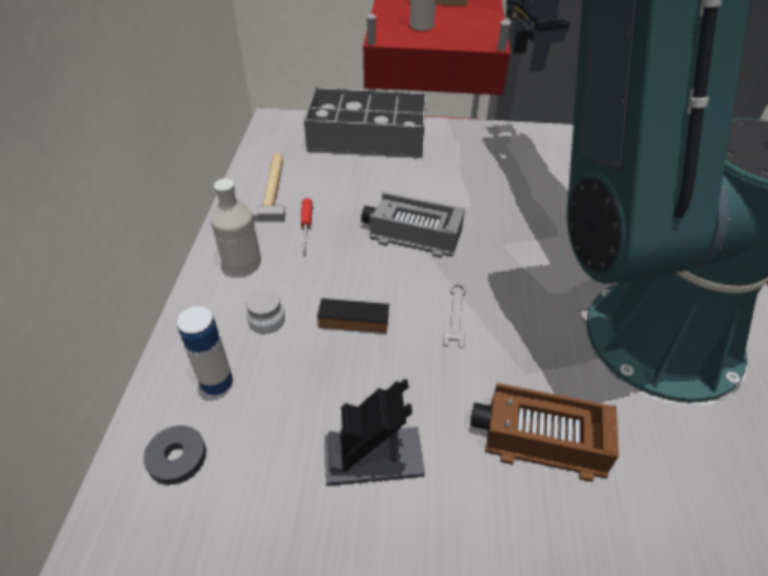

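Top view, 768×576 px: the cover on its stand is at (237,288), the rest block at (393,262), the grey box at (540,318), the wrench at (410,369), the screwdriver at (530,190) and the tin at (388,172). Things that could be mistaken:
- **Target box:** grey (540,318) or brown (268,450). I choose grey.
- **Cover:** the black item on the stand (237,288) or the rest's rubber top (393,262). I choose the one on the stand.

```bash
cat > m.py <<'E'
from h import *
D={n:dict(np.load(f'/tmp/{n}.npz')) for n in('top','side')}
C={n:cloud(D[n]) for n in D}
def rect(P):
    c,s,a=cv2.minAreaRect((P[:,:2]*1000).astype(np.float32)); b=cv2.boxPoints((c,s,a))
    e=b[1]-b[0]; e2=b[2]-b[1]; l=e if np.linalg.norm(e)>np.linalg.norm(e2) else e2
    if l[0]<0:l=-l
    return np.round(c,1),np.round(s,1),round(np.degrees(np.arctan2(l[1],l[0])),1)
def sel(n,u0,u1,v0,v1,z0,z1,dark=None):
    k=1.5; sl=np.s_[int(v0/k):int(v1/k),int(u0/k):int(u1/k)]
    P=C[n][sl].reshape(-1,3); g=D[n]['pixels'][sl].reshape(-1,3).max(1)
    m=(P[:,2]>z0)&(P[:,2]<z1)&(D[n]['depth'][sl].ravel()>0)
    if dark: m&=g<dark
    return P[m]
if __name__=='__main__':
    pr=lambda t,P:print(t,len(P),rect(P),'z',np.round(np.percentile(P[:,2],[5,50,95]),4))
    pr('rest top',sel('top',370,420,215,310,.025,.045)); pr('rest side',sel('side',300,400,290,345,.028,.045))
    pr('box top',sel('top',480,600,240,390,.052,.08)); pr('box side',sel('side',350,480,180,260,.052,.08))
    pr('box all',sel('top',480,600,265,390,.02,.08))
    pr('stand base top',sel('top',195,285,240,345,.004,.03)); pr('stand base side',sel('side',310,440,420,490,.004,.03))
    for n,b in(('top',(195,280,245,330)),('side',(320,430,370,480))):
        P=sel(n,*b,.03,.25); print(n,len(P),P.min(0),P.max(0))
    pr('wrench',sel('top',360,460,350,385,.003,.03)); pr('tin',sel('top',360,415,145,200,.02,.07)); pr('screwd',sel('top',480,585,175,205,.004,.05))
    ims=[cv2.resize(D['top']['pixels'][150:235,125:210],(400,400),interpolation=2),cv2.resize(D['side']['pixels'][245:330,205:290],(400,400),interpolation=2)]
    cv2.imwrite('pics/crop0.png',np.clip(np.hstack(ims)[:,:,::-1]*1.8,0,255))
E
python3 m.py
```

```text
rest top 818 (array([578.2,  13.2]), array([ 46. , 129.6]), np.float32(-1.0)) z [0.0323 0.0352 0.0383]
rest side 672 (array([580.6,  10.3]), array([ 51.4, 130.1]), np.float32(-1.4)) z [0.0311 0.0361 0.0386]
box top 718 (array([ 471.9, -250.4]), array([ 89.6, 187.2]), np.float32(-13.2)) z [0.0545 0.0615 0.0653]
box side 539 (array([ 474.5, -251.9]), array([ 93.6, 188.1]), np.float32(-12.4)) z [0.0532 0.061  0.0655]
box all 2338 (array([ 480.2, -252.3]), array([ 89.6, 204.7]), np.float32(-13.2)) z [0.0275 0.0454 0.0639]
stand base top 863 (array([523.6, 292.6]), array([164.7, 188.5]), np.float32(-1.9)) z [0.005  0.0138 0.0172]
stand base side 1410 (array([512.6, 279.3]), array([204.6, 110.4]), np.float32(7.9)) z [0.0063 0.015  0.0178]
top 1125 [0.46150373 0.24276795 0.03029338] [0.58666291 0.3238983  0.17044405]
side 1936 [0.46313977 0.24174224 0.03017896] [0.58938848 0.32444332 0.1726851 ]
wrench 493 (array([391.7, -18.7]), array([ 59.3, 174.2]), np.float32(-89.1)) z [0.0034 0.0069 0.0101]
tin 522 (array([740.8,  23. ]), array([64.8, 64. ]), np.float32(0.7)) z [0.0254 0.0542 0.0578]
screwd 371 (array([ 724.7, -236.5]), array([ 54. , 172.7]), np.float32(-88.1)) z [0.0105 0.0216 0.0267][ WARN:0@1.032] global loadsave.cpp:1063 imwrite_ Unsupported depth image for selected encoder is fallbacked to CV_8U.
```

View pics/crop0.png

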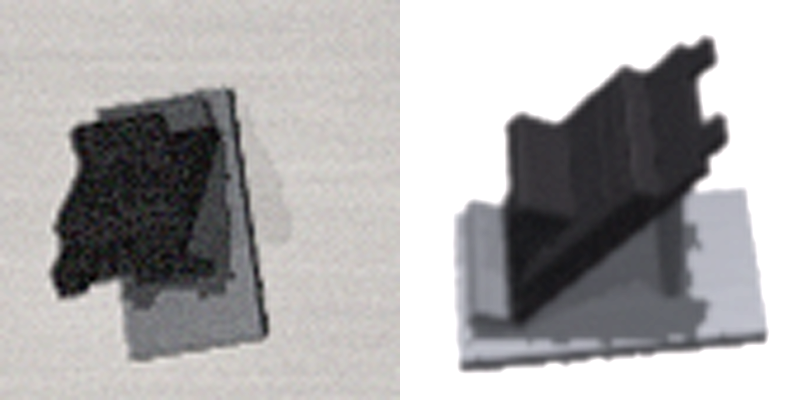

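The crop confirms the black cover on the stand: handle at about (150,150) on the left and about (540,160) on the right, two tabs at the upper right. Next I fit the cover model and profile the box.

```bash
cat > fit.py <<'E'
from m import *
from scipy.optimize import least_squares
from scipy.spatial.transform import Rotation as R
BX=np.array([[-75,75,-33,33,0,8],[-50,42,-33,33,8,22],[-7,7,-25,25,22,52],[-91,-75,13,27,1,7],[-91,-75,-27,-13,1,7]])/1000.
def sdf(P):
    o=[]
    for b in BX:
        c=(b[::2]+b[1::2])/2;h=(b[1::2]-b[::2])/2;q=abs(P-c)-h
        o.append(np.linalg.norm(np.maximum(q,0),axis=1)+np.minimum(q.max(1),0))
    return np.min(o,0)
def fitcover(P,p0,pitch,free=True):
    Rf=lambda p:R.from_euler('ZY',[p[3],p[4]]).as_matrix()
    f=lambda p:sdf((P-p[:3])@Rf(p))
    s=least_squares(f,np.r_[p0,pitch],loss='soft_l1',f_scale=.002)
    return s.x,Rf(s.x),np.median(abs(f(s.x)))
if __name__=='__main__':
    for A in (['top'],['side'],['top','side']):
        P=np.vstack([sel(n,*b,.045,.25,90) for n,b in(('top',(195,280,245,330)),('side',(320,430,370,480))) if n in A])
        x,M,e=fitcover(P,[.52,.285,.09,np.radians(8)],np.radians(55))
        print(A,len(P),'cover xyz',x[:3].round(4),'yaw,pitch',np.degrees(x[3:]).round(1),'med',e.round(4))
    for n,b in(('top',(480,600,240,390)),('side',(350,480,180,260))):
        P=sel(n,*b,.005,.09); a=np.radians(-13.0); q=(P[:,:2]-[.475,-.2505]); X=q@[np.cos(a),np.sin(a)]*1e3; Y=q@[-np.sin(a),np.cos(a)]*1e3
        m=abs(Y)<30
        print(n,'x:',[(int(t),int(np.median(P[m&(abs(X-t)<1.5),2])*1e3)) for t in range(-108,100,3) if (m&(abs(X-t)<1.5)).sum()>2])
        m=(P[:,2]>.056)&(abs(X)<70); print('y:',np.histogram(Y[m],np.arange(-52,54,3)))
        m=(abs(abs(Y)-20)<6)&(X>40)&(X<80)&(P[:,2]>.050)&(P[:,2]<.06); print('dowel',X[m].round(),Y[m].round())
E
python3 fit.py
```

```text
['top'] 1007 cover xyz [0.5154 0.2827 0.0902] yaw,pitch [10.5 55.2] med 0.0006
['side'] 1539 cover xyz [0.5171 0.2804 0.0912] yaw,pitch [10.7 55.2] med 0.0006
['top', 'side'] 2546 cover xyz [0.5165 0.2809 0.0908] yaw,pitch [10.2 55.2] med 0.0008
top x: [(-96, 61), (-93, 63), (-90, 63), (-87, 63), (-84, 63), (-81, 63), (-78, 63), (-75, 62), (-72, 12), (-69, 11), (-66, 12), (-63, 15), (-60, 45), (-57, 45), (-54, 44), (-51, 44), (-48, 15), (-45, 32), (-42, 33), (-39, 12), (-36, 25), (-33, 32), (-30, 20), (-27, 13), (-24, 30), (-21, 32), (-18, 13), (-15, 17), (-12, 33), (-9, 33), (-6, 13), (-3, 23), (0, 32), (3, 31), (6, 13), (9, 31), (12, 31), (15, 31), (18, 19), (21, 33), (24, 40), (27, 13), (30, 24), (33, 33), (36, 40), (39, 12), (42, 30), (45, 34), (48, 37), (51, 36), (54, 45), (57, 44), (60, 45), (63, 45), (66, 46), (69, 45), (72, 45), (75, 44), (78, 45), (81, 44), (84, 45), (87, 44), (90, 45), (93, 42), (96, 39), (99, 40)]
y: (array([ 0,  0, 36, 66, 56,  0,  0,  0,  0,  0,  2,  0,  0,  0,  0,  0,  0,
        0,  0,  0,  0,  0,  0,  0,  1,  0,  0,  0,  0, 15, 63, 67,  0,  0,
       
[... 754 characters left out ...]
27, 33), (30, 46), (33, 29), (36, 33), (39, 39), (42, 34), (45, 35), (48, 32), (51, 29), (54, 41), (57, 46), (60, 47), (63, 47), (66, 46), (69, 48), (72, 47), (75, 47), (78, 45), (81, 46), (84, 47), (87, 47), (90, 46), (93, 45), (96, 44), (99, 43)]
y: (array([ 0,  9, 22, 51, 27,  0,  0,  0,  0,  0,  0,  0,  0,  0,  0,  0,  0,
        0,  0,  0,  0,  0,  0,  0,  1,  0,  0,  0,  6, 20, 46, 46,  6,  0,
        0]), array([-52, -49, -46, -43, -40, -37, -34, -31, -28, -25, -22, -19, -16,
       -13, -10,  -7,  -4,  -1,   2,   5,   8,  11,  14,  17,  20,  23,
        26,  29,  32,  35,  38,  41,  44,  47,  50,  53]))
dowel [69. 69. 65. 68. 69. 66. 68. 66.] [-23. -22. -21. -20.  19.  20.  22.  17.]
```

```bash
cat > go.py <<'E'
from h import *
from scipy.spatial.transform import Rotation as R
def cov(yaw,pitch): return R.from_euler('ZY',[yaw,pitch],degrees=True).as_matrix()
TA=np.diag([1,-1,-1.])                     # tool vs cover, pinch across the sides
TB=np.array([[0,1,0],[1,0,0],[0,0,-1.]])   # jaws along cover x, tool y=+cover x
def go(p,M,n=None):
    s=r.observe(); d=(np.array(p)-s['tool_pos'])/.025
    v=(R.from_matrix(M)*R.from_quat(s['ee_rot']).inv()).as_rotvec()/.1
    n0=max(abs(d).max(),abs(v).max()); n=n or int(np.ceil(n0))
    print('n',n,'total',d.round(2),v.round(2),'per row',(d/n).round(3),(v/n).round(3))
def st():
    s=r.observe(); print({k:np.round(s[k],4) for k in('clock','q','tool_pos','ft_force','finger_gap')})
E
python3 - <<'E'
from go import *
M=cov(10.4,55); o=np.array([.5163,.2815,.0905]); z=M[:,2]
print('grasp',o-.007*z,'pre',o+.1*z)
go(o+.13*z+[0,0,.10],M@TA,40)
E
```

```text
grasp [0.51066014 0.28046489 0.08648496] pre [0.59686946 0.29628726 0.14785764]
n 40 total [15.54 38.42  3.28] [-2.48  9.28 -1.45] per row [0.389 0.961 0.082] [-0.062  0.232 -0.036]
```

>>> step_arm(
  plan=[
    [0, 0.39, 0.96, 0.25, 0, 0, 0],
    [0, 0.39, 0.96, 0.25, 0, 0, 0],
    [0, 0.39, 0.96, 0.25, 0, 0, 0],
    [0, 0.39, 0.96, 0.25, 0, 0, 0],
    [0, 0.39, 0.96, 0.25, 0, 0, 0],
    [0, 0.39, 0.96, 0.25, 0, 0, 0],
    [0, 0.39, 0.96, 0.25, 0, 0, 0],
    [0, 0.39, 0.96, 0.25, 0, 0, 0],
    [0, 0.39, 0.96, 0.25, 0, 0, 0],
    [0, 0.39, 0.96, 0.25, 0, 0, 0],
    [0, 0.39, 0.96, 0.25, 0, 0, 0],
    [0, 0.39, 0.96, 0.25, 0, 0, 0],
    [0, 0.39, 0.96, 0.25, 0, 0, 0],
    [0, 0.39, 0.96, 0.25, 0, 0, 0],
    [0, 0.39, 0.96, 0.25, 0, 0, 0],
    [0, 0.39, 0.96, 0.25, 0, 0, 0],
    [0, 0.39, 0.96, 0.25, 0, 0, 0],
    [0, 0.39, 0.96, 0.25, 0, 0, 0],
    [0, 0.39, 0.96, 0.25, 0, 0, 0],
    [0, 0.39, 0.96, 0.25, 0, 0, 0],
  ],
)

```text
clock: 1.77
tool_pos: [0.4277, -0.1789, 0.3087]
ee_rot: [0.986, 0.169, -0.0, -0.0]
ft_force: [1.0, -0.5, -0.4]
finger_gap: 0.0912
```

>>> step_arm(
  plan=[
    [0, 0.39, 0.96, 0, -0.13, 0.46, -0.07],
    [0, 0.39, 0.96, 0, -0.13, 0.46, -0.07],
    [0, 0.39, 0.96, 0, -0.13, 0.46, -0.07],
    [0, 0.39, 0.96, 0, -0.13, 0.46, -0.07],
    [0, 0.39, 0.96, 0, -0.13, 0.46, -0.07],
    [0, 0.39, 0.96, 0, -0.13, 0.46, -0.07],
    [0, 0.39, 0.96, 0, -0.13, 0.46, -0.07],
    [0, 0.39, 0.96, 0, -0.13, 0.46, -0.07],
    [0, 0.39, 0.96, 0, -0.13, 0.46, -0.07],
    [0, 0.39, 0.96, 0, -0.13, 0.46, -0.07],
    [0, 0.39, 0.96, 0, -0.13, 0.46, -0.07],
    [0, 0.39, 0.96, 0, -0.13, 0.46, -0.07],
    [0, 0.39, 0.96, 0, -0.13, 0.46, -0.07],
    [0, 0.39, 0.96, 0, -0.13, 0.46, -0.07],
    [0, 0.39, 0.96, 0, -0.13, 0.46, -0.07],
    [0, 0.39, 0.96, 0, -0.13, 0.46, -0.07],
    [0, 0.39, 0.96, 0, -0.13, 0.46, -0.07],
    [0, 0.39, 0.96, 0, -0.13, 0.46, -0.07],
    [0, 0.39, 0.96, 0, -0.13, 0.46, -0.07],
    [0, 0, 0, 0, 0, 0, 0],
  ],
)

```text
clock: 3.43
tool_pos: [0.6131, 0.2789, 0.3055]
ee_rot: [0.893, 0.088, -0.439, 0.047]
ft_force: [-0.7, -0.9, -1.2]
finger_gap: 0.0913
```

```bash
python3 - <<'E'
from go import *
M=cov(10.4,55); o=np.array([.5163,.2815,.0905]); z=M[:,2]
st();go(o+.08*z,M@TA)
E
```

```text
{'clock': np.float64(3.4333), 'q': array([0.3438, 0.7005, 1.2293, 0.1279, 2.1172, 1.7306]), 'tool_pos': array([0.6131, 0.2789, 0.3055]), 'ft_force': array([-0.6832, -0.8672, -1.1771]), 'finger_gap': np.float64(0.0913)}
n 7 total [-1.3   0.58 -6.76] [-0.02  0.47 -0.19] per row [-0.185  0.082 -0.966] [-0.003  0.067 -0.028]
```

>>> step_arm(
  plan=[
    [0, -0.13, 0.06, -0.68, 0, 0.05, -0.02],
    [0, -0.13, 0.06, -0.68, 0, 0.05, -0.02],
    [0, -0.13, 0.06, -0.68, 0, 0.05, -0.02],
    [0, -0.13, 0.06, -0.68, 0, 0.05, -0.02],
    [0, -0.13, 0.06, -0.68, 0, 0.05, -0.02],
    [0, -0.13, 0.06, -0.68, 0, 0.05, -0.02],
    [0, -0.13, 0.06, -0.68, 0, 0.05, -0.02],
    [0, -0.13, 0.06, -0.68, 0, 0.05, -0.02],
    [0, -0.13, 0.06, -0.68, 0, 0.05, -0.02],
    [0, -0.13, 0.06, -0.68, 0, 0.05, -0.02],
    [0, 0, 0, 0, 0, 0, 0],
    [0, 0, 0, 0, 0, 0, 0],
  ],
)

```text
clock: 4.43
tool_pos: [0.5799, 0.2907, 0.1375]
ee_rot: [0.884, 0.08, -0.459, 0.04]
ft_force: [-0.6, 0.3, 0.5]
finger_gap: 0.0916
```

```bash
python3 - <<'E'
from go import *
M=cov(10.4,55); o=np.array([.5163,.2815,.0905]); z=M[:,2]
d=shot('side');st();go(o-.007*z,M@TA)
cv2.imwrite('pics/pre.png',np.clip(cv2.resize(d['pixels'][180:350,150:350,::-1],(706,600))*1.5,0,255).astype(np.uint8))
E
```

```text
{'clock': np.float64(4.4833), 'q': array([0.3599, 0.841 , 1.3279, 0.1587, 1.9172, 1.7276]), 'tool_pos': array([0.5806, 0.2909, 0.1387]), 'ft_force': array([ 0.2375, -0.1875,  0.6713]), 'finger_gap': np.float64(0.0912)}
n 3 total [-2.8  -0.42 -2.09] [-0.04  0.03  0.02] per row [-0.933 -0.139 -0.696] [-0.012  0.009  0.008]
```

View pics/pre.png

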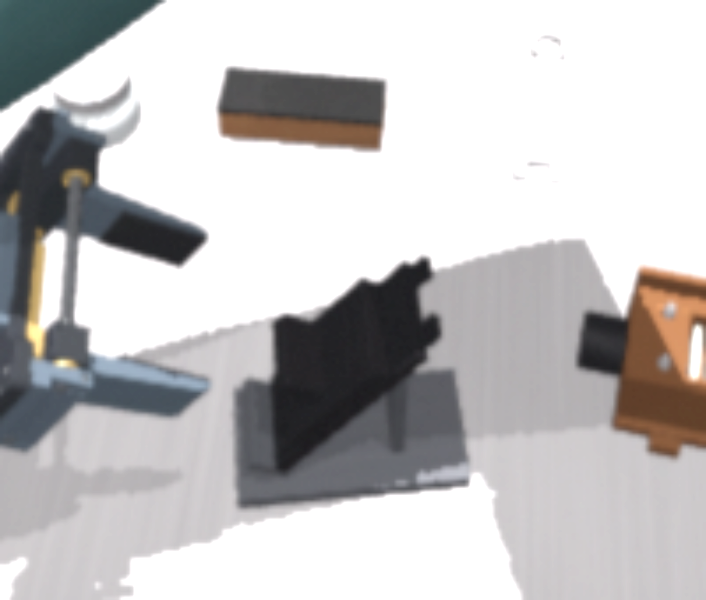

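The open fingers, at (190,240) and (190,385), straddle the cover at (350,350) in the crop. I advance and close.

>>> step_arm(
  plan=[
    [0, -0.4, -0.06, -0.3, 0, 0, 0],
    [0, -0.4, -0.06, -0.3, 0, 0, 0],
    [0, -0.4, -0.06, -0.3, 0, 0, 0],
    [0, -0.4, -0.06, -0.3, 0, 0, 0],
    [0, -0.4, -0.06, -0.3, 0, 0, 0],
    [0, -0.4, -0.06, -0.3, 0, 0, 0],
    [0, -0.4, -0.06, -0.3, 0, 0, 0],
    [0, 0, 0, 0, 0, 0, 0],
    [0, 0, 0, 0, 0, 0, 0],
  ],
)

```text
clock: 5.23
tool_pos: [0.5099, 0.2802, 0.0859]
ee_rot: [0.884, 0.08, -0.459, 0.04]
ft_force: [0.0, 0.9, -0.4]
finger_gap: 0.0915
```

>>> step_arm(
  plan=[
    [0.5, 0, 0, 0, 0, 0, 0],
    [0.5, 0, 0, 0, 0, 0, 0],
    [0.5, 0, 0, 0, 0, 0, 0],
    [0.5, 0, 0, 0, 0, 0, 0],
    [0.5, 0, 0, 0, 0, 0, 0],
    [0.5, 0, 0, 0, 0, 0, 0],
    [0.5, 0, 0, 0, 0, 0, 0],
    [0.5, 0, 0, 0, 0, 0, 0],
  ],
  newtons=40,
)

```text
clock: 5.9
tool_pos: [0.5105, 0.2805, 0.0861]
ee_rot: [0.884, 0.08, -0.458, 0.04]
ft_force: [1.3, 2.7, 1.5]
finger_gap: 0.0497
```

Gap of 49.7 mm, not 66, so I look before moving.

```bash
python3 - <<'E'
from go import *
d=shot('side');t=shot('top');st()
a=cv2.resize(d['pixels'][230:340,190:310],(400,367));b=cv2.resize(t['pixels'][140:250,110:230],(400,367))
cv2.imwrite('pics/grip.png',np.clip(np.hstack([a,b])[:,:,::-1]*1.6,0,255).astype(np.uint8))
E
```

```text
{'clock': np.float64(6.0), 'q': array([0.3781, 0.8126, 1.4994, 0.1677, 1.7735, 1.7181]), 'tool_pos': array([0.5105, 0.2805, 0.0861]), 'ft_force': array([0.1719, 2.0695, 1.1571]), 'finger_gap': np.float64(0.05)}
```

View pics/grip.png

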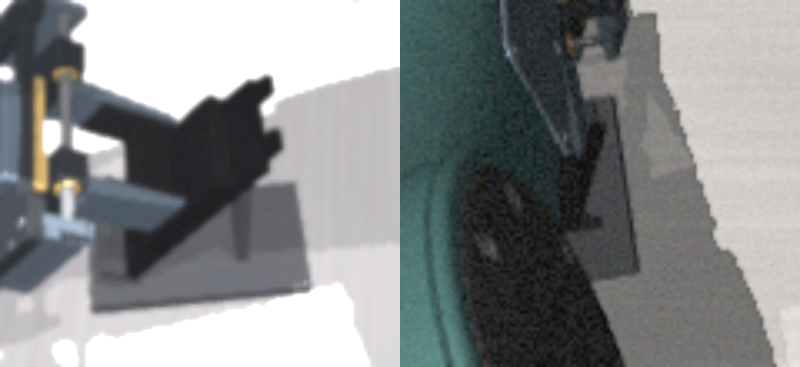

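```bash
python3 - <<'E'
from fit import *
M0=R.from_euler('ZY',[10.4,55],degrees=True).as_matrix(); o=np.array([.5163,.2815,.0905])
d=D['side'];P=C['side'][230:340,190:310]; px=d['pixels'][230:340,190:310].astype(int)
Q=(P-o)@M0*1e3
b=px[...,2]-px[...,0]
fing=(b>12)&(abs(Q[...,0])<40)&(Q[...,2]<60)&(Q[...,2]>-20)
q=Q[fing]; print('finger pts cover frame n',len(q)); 
for k in range(3): print(np.percentile(q[:,k],[2,25,50,75,98]).round(1))
m=(px.max(2)<60)&(P[...,2]>.045)&(abs(Q[...,2])<70)&(abs(Q[...,0])<110)&(abs(Q[...,1])<60)
x,M,e=fitcover(P[m],[*o,np.radians(10.4)],np.radians(55)); print(m.sum(),x[:3],np.degrees(x[3:]),e)
g=Q[m]; g=g[abs(g[:,0])<40]
print(np.histogram(g[:,1],np.arange(-45,50,5)))
E
```

```text
finger pts cover frame n 166
[-19.1 -17.1  -9.8   2.1  14.4]
[-32.6  30.4  32.4  33.5  34.5]
[28.4 36.8 45.3 52.6 59.8]
1512 [0.51770356 0.27951915 0.09186935] [11.11297521 54.75335812] 0.0006853048813490314
(array([  0,   0,   0, 136,  44,  42,  48,  45,  48,  52,  47,  49,  82,
        31,  68, 189,   0,   0]), array([-45, -40, -35, -30, -25, -20, -15, -10,  -5,   0,   5,  10,  15,
        20,  25,  30,  35,  40,  45]))
```

```bash
python3 - <<'E'
from fit import *
s=r.observe(); Rt=R.from_quat(s['ee_rot']).as_matrix(); 
d=D['side'];P=C['side']; px=d['pixels'].astype(int)
Q=(P-s['tool_pos'])@Rt*1e3
for (v,u) in [(v,u) for v in range(276,300,3) for u in range(212,252,4)]:
    q=Q[v,u]; print((u,v),px[v,u],q.round(0), end=' | ' if u<248 else '\n')
E
```

```text
(212, 276) [40 41 45] [ -38.  -31. -123.] | (216, 276) [101  99 101] [115.  82. -17.] | (220, 276) [122 121 122] [110.  81.  -9.] | (224, 276) [126 124 125] [108.  83.   2.] | (228, 276) [34 33 35] [ -0.   7. -60.] | (232, 276) [27 26 28] [ -7.   5. -55.] | (236, 276) [26 25 27] [ -6.   8. -44.] | (240, 276) [24 23 26] [ -7.  11. -34.] | (244, 276) [23 23 25] [-18.   5. -31.] | (248, 276) [25 25 27] [-31.  -2. -30.]
(212, 279) [37 39 42] [ -41.  -39. -125.] | (216, 279) [83 82 84] [118.  75. -16.] | (220, 279) [131 128 130] [108.  72. -10.] | (224, 279) [141 139 140] [104.  71.  -2.] | (228, 279) [43 42 44] [  0.  -0. -60.] | (232, 279) [25 24 26] [ -7.  -3. -55.] | (236, 279) [25 25 27] [ -7.   0. -45.] | (240, 279) [26 25 27] [ -7.   3. -34.] | (244, 279) [24 24 26] [-16.  -1. -30.] | (248, 279) [24 24 26] [-32. -10. -32.]
(212, 282) [40 42 45] [ -39.  -44. -124.] | (216, 282) [65 67 70] [ -19.  -29. -103.] | (220, 282) [123 122 124] [111.  65.  -9.] | (224, 282) [134 132 133] [105.  64.  -1.] | (228, 282) [43 43 45] [ -0.  -7. -61.] | (232, 282) [26 26 28] [ -6.  -9. -55.] | (236,
[... 1523 characters left out ...]
, 294) [49 56 62] [  4. -35. -69.] | (228, 294) [49 56 63] [  4. -33. -60.] | (232, 294) [49 56 63] [ -1. -34. -53.] | (236, 294) [49 56 62] [ -3. -33. -45.] | (240, 294) [45 51 57] [ -4. -31. -35.] | (244, 294) [22 22 24] [ -9. -32. -28.] | (248, 294) [20 20 21] [ -9. -30. -18.]
(212, 297) [107 120 133] [ -40.  -77. -125.] | (216, 297) [ 89  95 103] [ -38.  -73. -115.] | (220, 297) [55 59 63] [ 77.   3. -32.] | (224, 297) [51 55 61] [ 74.   3. -23.] | (228, 297) [49 56 62] [ 14. -33. -53.] | (232, 297) [48 55 61] [ 11. -33. -45.] | (236, 297) [46 53 59] [  9. -32. -36.] | (240, 297) [23 22 25] [  6. -32. -28.] | (244, 297) [20 19 22] [  2. -31. -20.] | (248, 297) [21 21 23] [ -0. -31. -12.]
```

The fingers end about 30 mm short of the reported TCP and hold the handle. I open them and measure the true fingertip position with the cover out of the way.

>>> step_arm(
  plan=[
    [0, 0, 0, 0, 0, 0, 0],
    [0, 0, 0, 0, 0, 0, 0],
    [0, 0, 0, 0, 0, 0, 0],
    [0, 0, 0, 0, 0, 0, 0],
    [0, 0, 0, 0, 0, 0, 0],
    [0, 0, 0, 0, 0, 0, 0],
  ],
)

```text
clock: 6.5
tool_pos: [0.5104, 0.2802, 0.086]
ee_rot: [0.884, 0.08, -0.459, 0.04]
ft_force: [-0.9, -0.6, -0.3]
finger_gap: 0.0865
```

```bash
cat > tip.py <<'E'
from h import *
from scipy.spatial.transform import Rotation as R
def tip():
    d=shot('side'); s=r.observe(); P=cloud(d); Rt=R.from_quat(s['ee_rot']).as_matrix()
    Q=(P-s['tool_pos'])@Rt*1e3
    m=(d['depth']>0)&(abs(Q[...,0])<22)&(abs(Q[...,1])<65)&(Q[...,2]>-90)&(Q[...,2]<40)
    print('gap',s['finger_gap'],s['ft_force'].round(1))
    for y0 in range(-65,65,5):
        k=m&(Q[...,1]>=y0)&(Q[...,1]<y0+5)
        if k.sum()>3: print(y0,k.sum(),'x',np.percentile(Q[k][:,0],[3,97]).round(),'z',np.percentile(Q[k][:,2],[3,50,90,97]).round(),d['pixels'][k].mean(0).round())
E
python3 -c "from tip import *;tip()"
```

```text
gap 0.08997127719804819 [ 0.2 -0.5 -0.2]
-60 5 x [-15.   8.] z [-89. -86. -83. -81.] [56. 64. 72.]
-55 209 x [-19.  15.] z [-86. -63. -43. -38.] [59. 67. 75.]
-50 63 x [-20.   5.] z [-87. -58. -36. -33.] [72. 81. 90.]
-45 28 x [-18. -15.] z [-87. -62. -39. -34.] [41. 43. 47.]
-35 67 x [-22.  14.] z [-31. -17. -10.  -9.] [25. 25. 28.]
-30 18 x [-21.   3.] z [-31. -30. -22. -18.] [23. 23. 25.]
-25 81 x [-16.   7.] z [-59. -42. -30. -29.] [23. 23. 25.]
-20 86 x [-21.  17.] z [-60. -29.  34.  37.] [36. 36. 38.]
-15 39 x [-13.  17.] z [-61. -46. -30. -30.] [26. 26. 28.]
-10 42 x [-18.  14.] z [-61. -42. -30.  20.] [30. 30. 32.]
-5 45 x [-18.  13.] z [-61. -42.   4.  33.] [31. 30. 32.]
0 44 x [-18.   4.] z [-62. -46. -30. -30.] [30. 29. 31.]
5 33 x [-16.   2.] z [-61. -44. -31. -30.] [29. 28. 30.]
10 38 x [-20.   2.] z [-62. -45. -30. -29.] [29. 28. 30.]
15 36 x [-17.   3.] z [-60. -46. -31. -29.] [33. 32. 34.]
20 32 x [-20.   0.] z [-61. -42. -30. -30.] [74. 73. 74.]
25 15 x [-20.  -4.] z [-52. -31. -30. -29.] [71. 70. 71.]
30 9 x [-21.  -1.] z [-33. -31. -30. -29.] [145. 142. 144.]
40 59 x [-18.  13.] z [-88. -61. -42. -36.] [34. 34. 37.]
45 216 x [-19.  15.] z [-88. -62. -38. -33.] [41. 43. 46.]
50 35 x [-20. -14.] z [-89. -69. -40. -37.] [ 90.  94. 100.]
55 14 x [-19. -16.] z [-88. -74. -53. -42.] [144. 144. 147.]
```

True fingertips are about 32 mm behind the reported TCP, and I'll account for that from here on. Nothing was displaced. I advance the remaining 31 mm.

>>> step_arm(
  plan=[
    [0, -0.2, -0.04, -0.14, 0, 0, 0],
    [0, -0.2, -0.04, -0.14, 0, 0, 0],
    [0, -0.2, -0.04, -0.14, 0, 0, 0],
    [0, -0.2, -0.04, -0.14, 0, 0, 0],
    [0, -0.2, -0.04, -0.14, 0, 0, 0],
    [0, 0, 0, 0, 0, 0, 0],
  ],
)

```text
clock: 7.05
tool_pos: [0.4839, 0.2749, 0.0678]
ee_rot: [0.884, 0.08, -0.459, 0.04]
ft_force: [-1.3, 0.3, -0.3]
finger_gap: 0.0909
```

>>> step_arm(
  plan=[
    [0.35, 0, 0, 0, 0, 0, 0],
    [0.35, 0, 0, 0, 0, 0, 0],
    [0.35, 0, 0, 0, 0, 0, 0],
    [0.35, 0, 0, 0, 0, 0, 0],
    [0.35, 0, 0, 0, 0, 0, 0],
    [0.35, 0, 0, 0, 0, 0, 0],
  ],
  newtons=40,
)

```text
clock: 7.55
tool_pos: [0.4857, 0.2755, 0.0687]
ee_rot: [0.884, 0.08, -0.458, 0.04]
ft_force: [0.8, 2.0, 0.9]
finger_gap: 0.0659
```

Gripped across the sides, gap 65.9 mm. Lifting.

>>> step_arm(
  plan=[
    [0.35, 0.15, 0.03, 0.35, 0, 0, 0],
    [0.35, 0.3, 0.05, 0.5, 0, 0, 0],
    [0.35, 0.3, 0.05, 0.6, 0, 0, 0],
    [0.35, 0.3, 0.05, 0.6, 0, 0, 0],
    [0.35, 0.3, 0.05, 0.6, 0, 0, 0],
    [0.35, 0.3, 0.05, 0.6, 0, 0, 0],
    [0.35, 0.3, 0.05, 0.6, 0, 0, 0],
    [0.35, 0.2, 0, 0.6, 0, 0, 0],
    [0.35, 0, 0, 0.4, 0, 0, 0],
    [0.35, 0, 0, 0.2, 0, 0, 0],
    [0.35, 0, 0, 0, 0, 0, 0],
  ],
)

```text
clock: 8.47
tool_pos: [0.5393, 0.2836, 0.196]
ee_rot: [0.884, 0.08, -0.458, 0.04]
ft_force: [0.3, -0.4, -3.9]
finger_gap: 0.0656
```

```bash
python3 - <<'E'
from go import *
M=cov(10.4,55); o=np.array([.5163,.2815,.0905])
t=(np.array([.4857,.2755,.0687])-o)@M; print('tcp in cover',t)
st(); M2=cov(-1,0); oo=np.array([.579,.012,.035])
go(oo+M2@t+[0,0,.08],M2@TA,18)
E
```

```text
tcp in cover [-2.68292279e-05 -3.77542980e-04 -3.80454563e-02]
{'clock': np.float64(8.4667), 'q': array([0.369 , 0.7168, 1.4319, 0.1677, 1.9345, 1.7389]), 'tool_pos': array([0.5393, 0.2836, 0.196 ]), 'ft_force': array([ 0.2779, -0.4017, -3.8841]), 'finger_gap': np.float64(0.0656)}
n 18 total [  1.59 -10.88  -4.76] [ 0.74 -9.54 -1.83] per row [ 0.088 -0.604 -0.264] [ 0.041 -0.53  -0.102]
```

>>> step_arm(
  plan=[
    [0.35, 0.09, -0.6, 0, 0.04, -0.53, -0.1],
    [0.35, 0.09, -0.6, 0, 0.04, -0.53, -0.1],
    [0.35, 0.09, -0.6, 0, 0.04, -0.53, -0.1],
    [0.35, 0.09, -0.6, 0, 0.04, -0.53, -0.1],
    [0.35, 0.09, -0.6, 0, 0.04, -0.53, -0.1],
    [0.35, 0.09, -0.6, 0, 0.04, -0.53, -0.1],
    [0.35, 0.09, -0.6, 0, 0.04, -0.53, -0.1],
    [0.35, 0.09, -0.6, 0, 0.04, -0.53, -0.1],
    [0.35, 0.09, -0.6, 0, 0.04, -0.53, -0.1],
    [0.35, 0.09, -0.6, 0, 0.04, -0.53, -0.1],
    [0.35, 0.09, -0.6, 0, 0.04, -0.53, -0.1],
    [0.35, 0.09, -0.6, 0, 0.04, -0.53, -0.1],
    [0.35, 0.09, -0.6, 0, 0.04, -0.53, -0.1],
    [0.35, 0.09, -0.6, 0, 0.04, -0.53, -0.1],
    [0.35, 0.09, -0.6, 0, 0.04, -0.53, -0.1],
    [0.35, 0.09, -0.6, 0, 0.04, -0.53, -0.1],
    [0.35, 0.09, -0.6, 0, 0.04, -0.53, -0.1],
    [0.35, 0.09, -0.6, 0, 0.04, -0.53, -0.1],
    [0.35, 0, 0, 0, 0, 0, 0],
    [0.35, 0, 0, 0, 0, 0, 0],
  ],
)

```text
clock: 10.13
tool_pos: [0.5783, 0.0132, 0.1942]
ee_rot: [1.0, -0.009, -0.002, 0.002]
ft_force: [0.7, 0.1, -3.2]
finger_gap: 0.0658
```

```bash
python3 - <<'E'
from go import *
st(); M2=cov(-1,0); oo=np.array([.579,.012,.035]); t=[0,0,-.038]
go(oo+t,M2@TA)
s=r.observe(); o=s['tool_pos']+[0,0,.038]
d=shot('side'); P=cloud(d); Q=P-o
m=(d['depth']>0)&(abs(Q[...,0])<.1)&(abs(Q[...,1])<.06)&(Q[...,2]<.06)&(Q[...,2]>-.02)&(d['pixels'].max(2)<48)
from fit import fitcover
x,M,e=fitcover(P[m],[*o,0],0.); print(m.sum(),x[:3].round(4),np.degrees(x[3:]).round(1),e.round(4))
cv2.imwrite('pics/fly.png',np.clip(cv2.resize(d['pixels'][120:290,150:350,::-1],(706,600))*1.5,0,255).astype(np.uint8))
E
```

```text
{'clock': np.float64(10.1333), 'q': array([-0.0159,  0.1781,  1.9752, -0.0038,  0.9919,  1.5742]), 'tool_pos': array([0.5783, 0.0132, 0.1942]), 'ft_force': array([ 0.6853,  0.0924, -3.2489]), 'finger_gap': np.float64(0.0658)}
n 8 total [ 0.03 -0.05 -7.89] [ 0.03 -0.04 -0.  ] per row [ 0.003 -0.006 -0.986] [ 0.004 -0.005 -0.   ]
924 [0.5802 0.0226 0.2334] [3.8 0.5] 0.0011
```

View pics/fly.png

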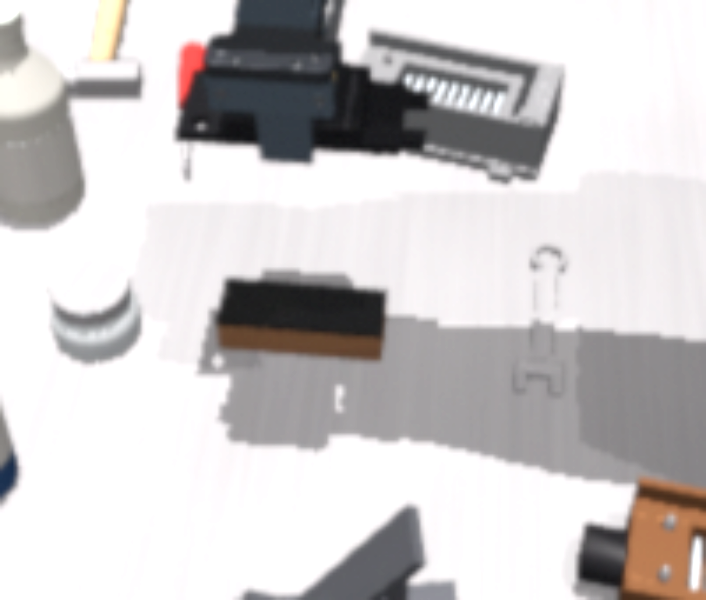

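The cover hangs level at (300,100) in the crop, tab end right, towards the robot. I lower it onto the rest.

>>> step_arm(
  plan=[
    [0.35, 0.01, -0.01, -0.5, 0, 0, 0],
    [0.35, 0.01, -0.01, -0.8, 0, 0, 0],
    [0.35, 0, -0.01, -0.8, 0, 0, 0],
    [0.35, 0, -0.01, -0.8, 0, 0, 0],
    [0.35, 0, 0, -0.8, 0, 0, 0],
    [0.35, 0, 0, -0.8, 0, 0, 0],
    [0.35, 0, 0, -0.8, 0, 0, 0],
    [0.35, 0, 0, -0.8, 0, 0, 0],
    [0.35, 0, 0, -0.6, 0, 0, 0],
    [0.35, 0, 0, -0.4, 0, 0, 0],
    [0.35, 0, 0, -0.3, 0, 0, 0],
    [0.35, 0, 0, -0.2, 0, 0, 0],
    [0.35, 0, 0, 0, 0, 0, 0],
    [0.35, 0, 0, 0, 0, 0, 0],
  ],
)

```text
clock: 11.35
tool_pos: [0.5804, 0.0126, 0.0051]
ee_rot: [1.0, -0.008, -0.001, 0.002]
ft_force: [-0.1, -0.1, -4.0]
finger_gap: 0.0659
```

>>> step_arm(
  plan=[
    [0.35, 0, 0, -0.08, 0, 0, 0],
    [0.35, 0, 0, -0.08, 0, 0, 0],
    [0.35, 0, 0, -0.08, 0, 0, 0],
    [0.35, 0, 0, 0, 0, 0, 0],
  ],
)

```text
clock: 11.68
tool_pos: [0.5801, 0.0125, -0.0013]
ee_rot: [1.0, -0.008, -0.001, 0.002]
ft_force: [-0.5, -0.0, -4.1]
finger_gap: 0.0659
```

>>> step_arm(
  plan=[
    [0.35, 0, 0, -0.04, 0, 0, 0],
    [0.35, 0, 0, -0.04, 0, 0, 0],
    [0.35, 0, 0, 0, 0, 0, 0],
  ],
)

```text
clock: 11.93
tool_pos: [0.5802, 0.0125, -0.0026]
ee_rot: [1.0, -0.008, -0.001, 0.002]
ft_force: [-5.7, -0.5, 9.4]
finger_gap: 0.0656
```

Contact. I release, rise about 70 mm and turn the jaws to the handle.

>>> step_arm(
  plan=[
    [0, 0, 0, 0, 0, 0, 0],
    [0, 0, 0, 0, 0, 0, 0],
    [0, 0, 0, 0, 0, 0, 0],
    [0, 0, 0, 0, 0, 0, 0],
    [0, 0, 0, 0, 0, 0, 0],
    [0, 0, 0, 0.3, 0, 0, 0],
    [0, 0, 0, 0.6, 0, 0, 0],
    [0, 0, 0, 0.8, 0, 0, 0],
    [0, 0, 0, 0.8, 0, 0, 0],
    [0, 0, 0, 0.8, 0, 0, 0],
    [0, 0, 0, 0.8, 0, 0, 0],
    [0, 0, 0, 0.8, 0, 0, 0],
    [0, 0, 0, 0, 0, 0, 0],
  ],
)

```text
clock: 13.02
tool_pos: [0.5823, 0.0125, 0.1236]
ee_rot: [1.0, -0.008, 0.002, 0.002]
ft_force: [1.0, 0.3, 0.6]
finger_gap: 0.0911
```

```bash
python3 - <<'E'
from go import *
from fit import fitcover
st(); o=np.array([.58,.0125,.035])
for n in('side','top'):
    d=shot(n); P=cloud(d); Q=P-o
    m=(d['depth']>0)&(abs(Q[...,0])<.1)&(abs(Q[...,1])<.045)&(Q[...,2]<.054)&(Q[...,2]>.003)&(d['pixels'].max(2)<60)
    if m.sum()>100:
        x,M,e=fitcover(P[m],[*o,0],0.); print(n,m.sum(),x[:3].round(4),np.degrees(x[3:]).round(1),e.round(4))
M2=cov(-1,0)@TB
go([.58,.0125,.13],M2)
E
```

```text
{'clock': np.float64(13.0167), 'q': array([-0.0168,  0.2761,  2.0054, -0.0043,  0.8561,  1.573 ]), 'tool_pos': array([0.5823, 0.0125, 0.1236]), 'ft_force': array([1.0358, 0.3199, 0.6411]), 'finger_gap': np.float64(0.0911)}
side 1090 [0.5824 0.0108 0.0366] [-0.7 -0. ] 0.0009
n 16 total [-0.02 -0.    0.39] [ 0.02  0.03 15.7 ] per row [-0.001 -0.     0.024] [0.001 0.002 0.981]
```

>>> step_arm(
  plan=[
    [0, 0, 0, 0, 0, 0, 0.98],
    [0, 0, 0, 0, 0, 0, 0.98],
    [0, 0, 0, 0, 0, 0, 0.98],
    [0, 0, 0, 0, 0, 0, 0.98],
    [0, 0, 0, 0, 0, 0, 0.98],
    [0, 0, 0, 0, 0, 0, 0.98],
    [0, 0, 0, 0, 0, 0, 0.98],
    [0, 0, 0, 0, 0, 0, 0.98],
    [0.3, 0, 0, 0, 0, 0, 0.98],
    [0.3, 0, 0, 0, 0, 0, 0.98],
    [0.3, 0, 0, 0, 0, 0, 0.98],
    [0.3, 0, 0, 0, 0, 0, 0.98],
    [0.3, 0, 0, 0, 0, 0, 0.98],
    [0.3, 0, 0, 0, 0, 0, 0.98],
    [0.3, 0, 0, 0, 0, 0, 0.98],
    [0.3, 0, 0, 0, 0, 0, 0.98],
    [0.3, 0, 0, 0, 0, 0, 0],
    [0.3, 0, 0, 0, 0, 0, 0],
  ],
)

```text
clock: 14.62
tool_pos: [0.5796, 0.0125, 0.1185]
ee_rot: [0.715, 0.699, 0.0, 0.001]
ft_force: [-0.8, -0.4, -0.3]
finger_gap: 0.0636
```

```bash
python3 - <<'E'
from go import *
st(); go([.582,.0115,.029],cov(-.7,0)@TB)
E
```

```text
{'clock': np.float64(14.6167), 'q': array([-1.7900e-02,  2.8030e-01,  2.0115e+00, -1.8000e-03,  8.4780e-01,
        5.3000e-03]), 'tool_pos': array([0.5796, 0.0125, 0.1185]), 'ft_force': array([-0.7763, -0.4009, -0.3212]), 'finger_gap': np.float64(0.0636)}
n 4 total [ 0.1  -0.04 -3.58] [0.01 0.02 0.1 ] per row [ 0.024 -0.01  -0.895] [0.003 0.005 0.025]
```

>>> step_arm(
  plan=[
    [0.3, 0.02, -0.01, -0.5, 0, 0, 0],
    [0.3, 0.02, -0.01, -0.6, 0, 0, 0],
    [0.3, 0.02, -0.01, -0.6, 0, 0, 0],
    [0.3, 0.02, -0.01, -0.6, 0, 0, 0],
    [0.3, 0.02, 0, -0.6, 0, 0, 0],
    [0.3, 0, 0, -0.4, 0, 0, 0],
    [0.3, 0, 0, -0.2, 0, 0, 0],
    [0.3, 0, 0, 0, 0, 0, 0],
    [0.3, 0, 0, 0, 0, 0, 0],
  ],
)

```text
clock: 15.37
tool_pos: [0.5827, 0.0115, 0.0317]
ee_rot: [0.714, 0.7, 0.001, 0.002]
ft_force: [0.6, -0.7, -0.4]
finger_gap: 0.064
```

```bash
python3 - <<'E'
from go import *
d=shot('side');st(); go([.582,.0115,.029],cov(-.7,0)@TB)
cv2.imwrite('pics/hand.png',np.clip(cv2.resize(d['pixels'][120:260,170:310,::-1],(600,600))*1.7,0,255).astype(np.uint8))
E
```

```text
{'clock': np.float64(15.4167), 'q': array([-1.9500e-02,  4.2120e-01,  2.0226e+00, -2.1000e-03,  6.9380e-01,
        1.5000e-03]), 'tool_pos': array([0.583 , 0.0115, 0.0322]), 'ft_force': array([0.6673, 0.5338, 0.3417]), 'finger_gap': np.float64(0.0638)}
n 1 total [-0.04 -0.   -0.13] [0.01 0.04 0.07] per row [-0.04  -0.002 -0.13 ] [0.014 0.039 0.072]
```

View pics/hand.png

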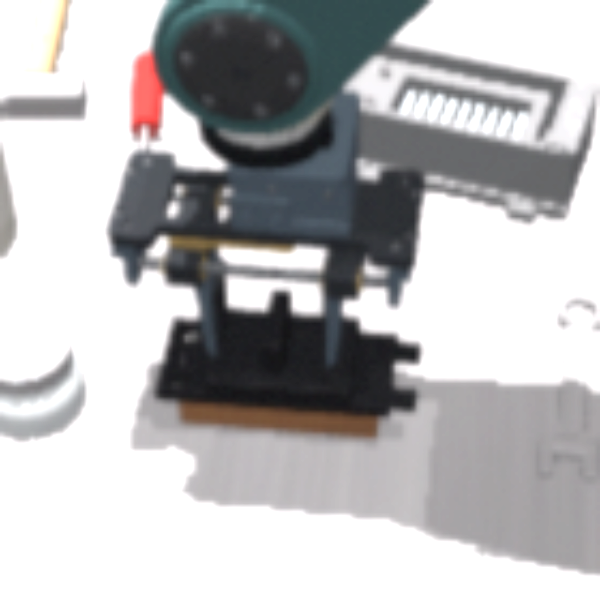

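The cover lies flat on the rest, and the fingers at (210,345) and (332,345) straddle the handle at (280,330). Closing.

>>> step_arm(
  plan=[
    [0.3, -0.02, 0, -0.06, 0, 0, 0.05],
    [1, 0, 0, 0, 0, 0, 0],
    [1, 0, 0, 0, 0, 0, 0],
    [1, 0, 0, 0, 0, 0, 0],
    [1, 0, 0, 0, 0, 0, 0],
    [1, 0, 0, 0, 0, 0, 0],
    [1, 0, 0, 0, 0, 0, 0],
    [1, 0, 0, 0, 0, 0, 0],
    [1, 0, 0, 0, 0, 0, 0],
    [1, 0, 0, 0, 0, 0, 0],
    [1, 0, 0, 0, 0, 0, 0],
  ],
  newtons=50,
)

```text
clock: 16.33
tool_pos: [0.582, 0.0115, 0.0303]
ee_rot: [0.712, 0.702, 0.001, 0.002]
ft_force: [-2.2, -0.3, 0.1]
finger_gap: 0.014
```

>>> step_arm(
  plan=[
    [1, 0, 0, 0.3, 0, 0, 0],
    [1, 0, 0, 0.6, 0, 0, 0],
    [1, 0, 0, 0.8, 0, 0, 0],
    [1, 0, 0, 0.8, 0, 0, 0],
    [1, 0, 0, 0.8, 0, 0, 0],
    [1, 0, 0, 0.8, 0, 0, 0],
    [1, 0, 0, 0.6, 0, 0, 0],
    [1, 0, 0, 0.2, 0, 0, 0],
    [1, 0, 0, 0, 0, 0, 0],
  ],
)

```text
clock: 17.08
tool_pos: [0.5828, 0.0115, 0.1541]
ee_rot: [0.712, 0.702, 0.001, 0.002]
ft_force: [-0.3, 0.2, -4.3]
finger_gap: 0.0136
```

```bash
python3 - <<'E'
from go import *
st(); print(R.from_quat(r.observe()['ee_rot']).as_matrix().round(3))
s=np.array([.4806,-.2522,.045]); M=cov(-13,-18)   # check tab end low sign
print('cover x axis for pitch -18',cov(-13,-18)[:,0])
E
```

```text
{'clock': np.float64(17.0833), 'q': array([-1.960e-02,  2.330e-01,  1.993e+00, -1.700e-03,  9.101e-01,
       -4.600e-03]), 'tool_pos': array([0.5828, 0.0115, 0.1541]), 'ft_force': array([-0.3451,  0.2089, -4.2816]), 'finger_gap': np.float64(0.0136)}
[[ 0.014  1.     0.005]
 [ 1.    -0.014 -0.001]
 [-0.001  0.005 -1.   ]]
cover x axis for pitch -18 [ 0.926681   -0.21394117  0.30901699]
```

```bash
cat > ik.py <<'E'
from go import *
from scipy.optimize import least_squares
DQ=np.array([[-1.265,.3794,1.7348,0,1.0285,-.0333,.2325,-.6598,.1829],[.3438,.7005,1.2293,.1279,2.1172,1.7306,.6131,.2789,.3055],[.3599,.841,1.3279,.1587,1.9172,1.7276,.5806,.2909,.1387],[.3781,.8126,1.4994,.1677,1.7735,1.7181,.5105,.2805,.0861],[.369,.7168,1.4319,.1677,1.9345,1.7389,.5393,.2836,.196],[-.0159,.1781,1.9752,-.0038,.9919,1.5742,.5783,.0132,.1942],[-.0179,.2803,2.0115,-.0018,.8478,.0053,.5796,.0125,.1185],[-.0195,.4212,2.0226,-.0021,.6938,.0015,.583,.0115,.0322]])
E=lambda a,t:R.from_euler(a,t).as_matrix()
def fk(q,k):
    A=E('z',q[0]);B=A@E('y',q[1]);Cc=B@E('y',q[2]);W=Cc@E('z',q[3])@E('y',q[4])
    return A@[k[0],0,k[1]]+B@[0,0,k[2]]+Cc@[k[3],0,k[4]]+W@[0,0,k[5]], W@E('z',-q[5])@np.diag([-1,-1,1])
best=None
for sg in (1,):
    f=lambda k:np.concatenate([fk(d[:6],k)[0]-d[6:] for d in DQ])
    s=least_squares(f,[.1,.4,.45,.0,.4,.2]); K=s.x
lo=np.array([-2.77,-.74,0,-1.06,.31,-3.08])
hi=np.array([2.77,2.19,2.66,4.2,2.87,3.08])
R0=None
def ik(p,M,q0):
    def f(q):
        a,W=fk(q,K); return np.r_[(a-p)*10,(R.from_matrix(W@OFF)*R.from_matrix(M).inv()).as_rotvec()]
    s=least_squares(f,np.clip(q0,lo+1e-3,hi-1e-3),bounds=(lo,hi)); return s.x,abs(s.fun).max()
st0=r.observe()
OFF=fk(st0['q'],K)[1].T@R.from_quat(st0['ee_rot']).as_matrix()
SEAT=np.array([.4806,-.2522,.045]); YAW=-13.
def pose(th,slide,lift,piv=-.067,tz=-.005):
    """tilt deg (tab low), slide out along cover x, lift above the seat at the pivot"""
    S=cov(YAW,0);M=cov(YAW,-th); o=SEAT+S@[piv,0,lift]+M@[-piv+slide,0,0]
    return o+M@[0,0,tz],M@TB
E
python3 - <<'E'
from ik import *
print('K',K.round(3),'res',abs(s.fun).max().round(4)); print('OFF',OFF.round(2))
for th in (8,10,12,15,18):
  for sl,li in((.025,.1),(.025,.002),(0,.002)):
    p,M=pose(th,sl,li); q,e=ik(p,M,[-.4,.3,2.0,0,.6,0]); print(th,sl,li,p.round(3),q.round(2),e.round(4))
p,M=pose(0,0,0);print(p,ik(p,M,[-.4,.3,2.0,0,.6,0]))
E
```

```text
K [-0.017  0.314  0.663  0.08   0.615  0.365] res 0.0235
OFF [[-0.01  1.    0.  ]
 [-1.   -0.01 -0.  ]
 [-0.   -0.    1.  ]]
8 0.025 0.1 [ 0.505 -0.258  0.153] [-0.5   0.17  2.09  0.05  0.75  0.3 ] 0.0
8 0.025 0.002 [ 0.505 -0.258  0.055] [-0.5   0.32  2.14  0.07  0.55  0.32] 0.0
8 0 0.002 [ 0.481 -0.252  0.051] [-0.51  0.3   2.18  0.08  0.53  0.34] 0.0
10 0.025 0.1 [ 0.504 -0.258  0.156] [-0.5   0.15  2.11  0.07  0.71  0.32] 0.0
10 0.025 0.002 [ 0.504 -0.258  0.058] [-0.5   0.3   2.16  0.1   0.51  0.35] 0.0
10 0 0.002 [ 0.48  -0.252  0.054] [-0.52  0.29  2.2   0.11  0.49  0.37] 0.0
12 0.025 0.1 [ 0.504 -0.258  0.159] [-0.51  0.13  2.13  0.09  0.68  0.34] 0.0
12 0.025 0.002 [ 0.504 -0.258  0.061] [-0.51  0.29  2.18  0.13  0.47  0.38] 0.0
12 0 0.002 [ 0.48  -0.252  0.056] [-0.52  0.28  2.22  0.14  0.45  0.41] 0.0
15 0.025 0.1 [ 0.503 -0.257  0.164] [-0.52  0.11  2.16  0.13  0.62  0.38] 0.0
15 0.025 0.002 [ 0.503 -0.257  0.066] [-0.52  0.27  2.21  0.19  0.42  0.45] 0.0
15 0 0.002 [ 0.48  -0.252  0.06 ] [-0.54  0.26  2.25  0.21  0.39  0.48] 0.0
18 0.025 0.1 [ 0.502 -0.257  0.169] [-0.53  0.08  2.19  0.17  0.57  0.43] 0.0
18 0.025 0.002 [ 0.502 -0.257  0.071] [-0.53  0.25  2.24  0.27  0.36  0.54] 0.0
18 0 0.002 [ 0.479 -0.252  0.063] [-0.55  0.24  2.28  0.31  0.33  0.59] 0.0
[ 0.4806 -0.2522  0.04  ] (array([-4.83259401e-01,  3.63636830e-01,  2.09969753e+00, -2.75206007e-16,
        6.78258290e-01,  2.47251746e-01]), np.float64(1.6653345369377348e-15))
```

```bash
python3 - <<'E'
from ik import *
p,M=pose(12,.025,.08); go(p,M,16)
E
```

```text
n 16 total [ -3.15 -10.76  -0.59] [-0.23 -2.03 -2.12] per row [-0.197 -0.673 -0.037] [-0.015 -0.127 -0.133]
```

>>> step_arm(
  plan=[
    [1, -0.2, -0.67, 0, -0.01, -0.13, -0.13],
    [1, -0.2, -0.67, 0, -0.01, -0.13, -0.13],
    [1, -0.2, -0.67, 0, -0.01, -0.13, -0.13],
    [1, -0.2, -0.67, 0, -0.01, -0.13, -0.13],
    [1, -0.2, -0.67, 0, -0.01, -0.13, -0.13],
    [1, -0.2, -0.67, 0, -0.01, -0.13, -0.13],
    [1, -0.2, -0.67, 0, -0.02, -0.13, -0.13],
    [1, -0.2, -0.67, 0, -0.02, -0.13, -0.13],
    [1, -0.2, -0.67, 0, -0.02, -0.13, -0.13],
    [1, -0.2, -0.67, 0, -0.02, -0.13, -0.13],
    [1, -0.2, -0.67, 0, -0.02, -0.13, -0.13],
    [1, -0.2, -0.67, 0, -0.02, -0.13, -0.13],
    [1, -0.2, -0.67, 0, -0.02, -0.13, -0.13],
    [1, -0.2, -0.67, 0, -0.02, -0.13, -0.13],
    [1, -0.2, -0.67, 0, -0.02, -0.13, -0.13],
    [1, -0.2, -0.67, 0, -0.02, -0.13, -0.13],
    [1, 0, 0, 0, 0, 0, 0],
    [1, 0, 0, 0, 0, 0, 0],
  ],
)

```text
clock: 18.58
tool_pos: [0.5011, -0.2566, 0.1516]
ee_rot: [0.777, 0.62, 0.065, 0.083]
ft_force: [-0.6, 1.0, -4.2]
finger_gap: 0.0137
```

```bash
cat > chk.py <<'E'
from ik import *
from fit import fitcover
def chk(name=None):
    s=r.observe(); Mt=R.from_quat(s['ee_rot']).as_matrix(); Mc=Mt@TB.T; o=s['tool_pos']+Mc@[0,0,.005]
    S=cov(YAW,0); e=R.from_matrix(Mc).as_euler('ZYX',degrees=True)
    print('robot: cover in seat mm',((o-SEAT)@S*1e3).round(1),'ypr',e.round(1),'f',s['ft_force'].round(1),'gap',s['finger_gap'].round(4),'q',s['q'].round(2),'t',s['clock'].round(1))
    if name:
        d=shot('side'); P=cloud(d); Q=(P-o)@Mc
        m=(d['depth']>0)&(abs(Q[...,0])<.1)&(abs(Q[...,1])<.042)&(Q[...,2]<.05)&(Q[...,2]>-.004)&(d['pixels'].max(2)<48)&((Q[...,2]<.024)|(abs(Q[...,0])<.004))
        x,M,e=fitcover(P[m],[*o,np.radians(YAW)],np.radians(e[1])); print('cam:',m.sum(),((x[:3]-SEAT)@S*1e3).round(1),np.degrees(x[3:]).round(1),e.round(4))
        cv2.imwrite(f'pics/{name}.png',np.clip(cv2.resize(d['pixels'][90:210,210:330,::-1],(600,600))*1.7,0,255).astype(np.uint8))
E
python3 - <<'E'
from chk import *
chk('over'); p,M=pose(12,.025,.003); go(p,M)
E
```

```text
Traceback (most recent call last):
  File "chk.py", line 6, in chk
    print('robot: cover in seat mm',((o-SEAT)@S*1e3).round(1),'ypr',e.round(1),'f',s['ft_force'].round(1),'gap',s['finger_gap'].round(4),'q',s['q'].round(2),'t',s['clock'].round(1))
                                                                                                                ^^^^^^^^^^^^^^^^^^^^^
AttributeError: 'float' object has no attribute 'round'
```

```bash
sed -i "s/s\['finger_gap'\].round(4)/round(float(s['finger_gap']),4)/;s/s\['clock'\].round(1)/round(float(s['clock']),1)/" chk.py
python3 - <<'E'
from chk import *
chk('over'); p,M=pose(12,.025,.003); go(p,M)
E
```

```text
robot: cover in seat mm [ 19.9   0.3 111.4] ypr [-12.8 -12.1  -0.1] f [-0.6  1.  -4.2] gap 0.0137 q [-0.55  0.12  2.15  0.1   0.67 -0.4 ] t 18.6
cam: 659 [ 22.4  -0.  112.6] [-12.9 -11.8] 0.0009
n 4 total [ 0.1  -0.06 -3.58] [ 0.02  0.01 -0.03] per row [ 0.026 -0.014 -0.895] [ 0.006  0.003 -0.009]
```

View pics/over.png

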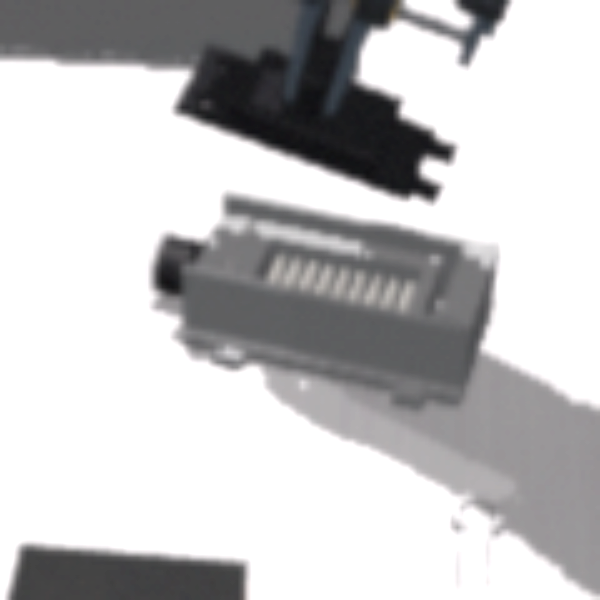

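The cover hangs tab-low at 12° over the box (tabs at (440,170), box at (330,320) in the crop), and camera and robot agree. Lowering.

>>> step_arm(
  plan=[
    [1, 0.02, -0.01, -0.4, 0, 0, 0],
    [1, 0.02, -0.01, -0.6, 0, 0, 0],
    [1, 0.02, -0.01, -0.6, 0, 0, 0],
    [1, 0.02, -0.01, -0.6, 0, 0, 0],
    [1, 0.02, -0.01, -0.5, 0, 0, 0],
    [1, 0, 0, -0.4, 0, 0, 0],
    [1, 0, 0, -0.2, 0, 0, 0],
    [1, 0, 0, -0.1, 0, 0, 0],
    [1, 0, 0, 0, 0, 0, 0],
    [1, 0, 0, 0, 0, 0, 0],
  ],
)

```text
clock: 19.47
tool_pos: [0.5049, -0.2578, 0.0681]
ee_rot: [0.777, 0.621, 0.065, 0.084]
ft_force: [-0.1, 0.2, -3.3]
finger_gap: 0.014
```

```bash
python3 - <<'E'
from chk import *
chk(); p,M=pose(12,.025,.003); go(p,M,1); p,M=pose(12,.0,.003); go(p,M,8)
E
```

```text
robot: cover in seat mm [23.9  0.1 28. ] ypr [-12.7 -12.2  -0.2] f [-0.1  0.2 -3.3] gap 0.014 q [-0.55  0.27  2.17  0.14  0.5  -0.44] t 19.5
n 1 total [-0.04  0.01 -0.24] [ 0.04  0.03 -0.04] per row [-0.037  0.006 -0.236] [ 0.035  0.032 -0.043]
n 8 total [-0.99  0.23 -0.44] [ 0.04  0.03 -0.04] per row [-0.124  0.028 -0.055] [ 0.004  0.004 -0.005]
```

>>> step_arm(
  plan=[
    [1, -0.02, 0, -0.14, 0, 0, 0],
    [1, -0.02, 0, -0.14, 0, 0, 0],
    [1, 0, 0, 0, 0, 0, 0],
    [1, -0.12, 0.03, -0.025, 0, 0, 0],
    [1, -0.12, 0.03, -0.025, 0, 0, 0],
    [1, -0.12, 0.03, -0.025, 0, 0, 0],
    [1, 0, 0, 0, 0, 0, 0],
  ],
)

```text
clock: 20.05
tool_pos: [0.4938, -0.2552, 0.0587]
ee_rot: [0.777, 0.621, 0.065, 0.084]
ft_force: [0.1, -0.2, -4.4]
finger_gap: 0.0138
```

```bash
python3 - <<'E'
from chk import *
chk(); p,M=pose(12,.0,.002); go(p,M,6)
E
```

```text
robot: cover in seat mm [12.5  0.1 18.6] ypr [-12.7 -12.2  -0.1] f [ 0.1 -0.2 -4.4] gap 0.0138 q [-0.55  0.27  2.19  0.15  0.48 -0.45] t 20.1
n 6 total [-0.54  0.12 -0.11] [ 0.03  0.02 -0.04] per row [-0.091  0.02  -0.018] [ 0.005  0.004 -0.007]
```

>>> step_arm(
  plan=[
    [1, -0.09, 0.02, -0.02, 0, 0, 0],
    [1, -0.09, 0.02, -0.02, 0, 0, 0],
    [1, -0.09, 0.02, -0.02, 0, 0, 0],
    [1, -0.09, 0.02, -0.02, 0, 0, 0],
    [1, -0.09, 0.02, -0.02, 0, 0, -0.02],
    [1, -0.05, 0.02, -0.02, 0, 0, -0.02],
    [1, 0, 0, 0, 0, 0, 0],
  ],
)

```text
clock: 20.63
tool_pos: [0.4818, -0.2523, 0.0557]
ee_rot: [0.778, 0.619, 0.065, 0.084]
ft_force: [0.2, 0.1, -4.1]
finger_gap: 0.0138
```

```bash
python3 - <<'E'
from chk import *
chk('hook')
for th in (12,9,6,4,2,0):
  p,M=pose(th,0,.0015); print(th,'target',p.round(4)); go(p,M,1)
E
```

```text
robot: cover in seat mm [ 0.1  0.2 15.6] ypr [-13.  -12.2  -0.1] f [ 0.2  0.1 -4.1] gap 0.0138 q [-0.56  0.26  2.22  0.15  0.46 -0.46] t 20.6
cam: 575 [ 1.9 -0.3 16.7] [-12.7 -12.3] 0.0009
12 target [ 0.4802 -0.2521  0.0555]
n 1 total [-0.07  0.01 -0.01] [0.03 0.03 0.  ] per row [-0.072  0.012 -0.012] [0.032 0.027 0.   ]
9 target [ 0.4806 -0.2522  0.052 ]
n 1 total [-0.06  0.01 -0.15] [ 0.15  0.54 -0.  ] per row [-0.057  0.008 -0.151] [ 0.149  0.537 -0.001]
6 target [ 0.4808 -0.2522  0.0485]
n 1 total [-0.05  0.01 -0.29] [ 0.27  1.05 -0.  ] per row [-0.049  0.006 -0.292] [ 2.670e-01  1.047e+00 -1.000e-03]
4 target [ 0.4808 -0.2522  0.0462]
n 1 total [-0.05  0.01 -0.39] [ 0.35  1.39 -0.  ] per row [-0.048  0.006 -0.386] [ 0.346  1.387 -0.002]
2 target [ 0.4807 -0.2522  0.0438]
n 1 total [-0.05  0.01 -0.48] [ 0.42  1.73 -0.  ] per row [-0.05   0.007 -0.479] [ 0.424  1.727 -0.002]
0 target [ 0.4806 -0.2522  0.0415]
n 1 total [-0.06  0.01 -0.57] [ 0.5   2.07 -0.  ] per row [-0.055  0.008 -0.573] [ 0.503  2.067 -0.003]
```

View pics/hook.png

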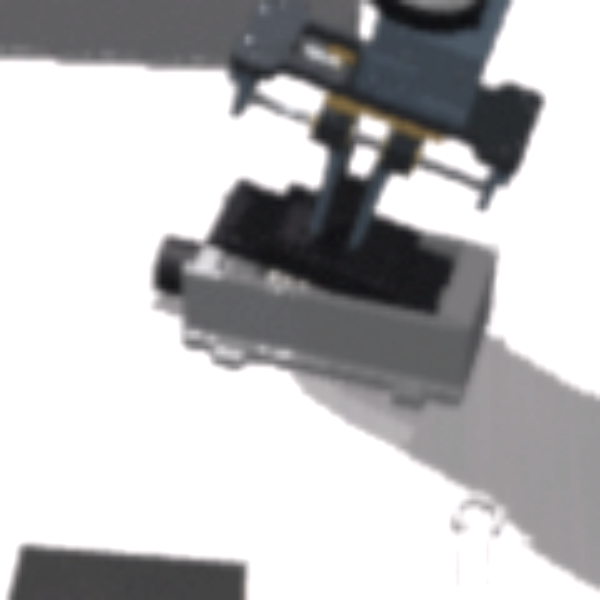

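The tabs have disappeared under the bar at (455,270), with the force unchanged. I swing down to about 5°.

>>> step_arm(
  plan=[
    [1, -0.01, 0, -0.04, 0.04, 0.16, 0],
    [1, -0.01, 0, -0.04, 0.04, 0.16, 0],
    [1, -0.01, 0, -0.04, 0.04, 0.16, 0],
    [1, -0.01, 0, -0.045, 0.04, 0.16, 0],
    [1, -0.01, 0, -0.045, 0.04, 0.16, 0],
    [1, 0, 0, -0.045, 0.04, 0.16, 0],
    [1, 0, 0, -0.045, 0.04, 0.16, 0],
    [1, 0, 0, -0.045, 0.03, 0.14, 0],
    [1, 0, 0, 0, 0, 0, 0],
  ],
)

```text
clock: 21.43
tool_pos: [0.4813, -0.2526, 0.0471]
ee_rot: [0.782, 0.622, 0.025, 0.032]
ft_force: [-0.4, -0.7, -4.1]
finger_gap: 0.0138
```

```bash
python3 - <<'E'
from chk import *
chk('mid')
for th in (5,4,2,0):
  p,M=pose(th,0,.001); go(p,M,1)
E
```

```text
robot: cover in seat mm [ 0.4 -0.2  7.1] ypr [-13.   -4.7  -0. ] f [-0.4 -0.7 -4.1] gap 0.0138 q [-0.54  0.32  2.14  0.04  0.6  -0.35] t 21.4
cam: 530 [ 2.5 -0.5  8.1] [-13.1  -4.5] 0.0009
n 1 total [-0.01  0.01 -0.01] [-0.   -0.04 -0.01] per row [-0.015  0.01  -0.012] [-0.003 -0.044 -0.005]
n 1 total [-0.01  0.01 -0.06] [ 0.04  0.13 -0.01] per row [-0.015  0.01  -0.059] [ 0.036  0.126 -0.005]
n 1 total [-0.02  0.01 -0.15] [ 0.11  0.47 -0.01] per row [-0.017  0.011 -0.153] [ 0.114  0.466 -0.005]
n 1 total [-0.02  0.01 -0.25] [ 0.19  0.81 -0.01] per row [-0.022  0.012 -0.247] [ 0.193  0.806 -0.006]
```

>>> step_arm(
  plan=[
    [1, 0, 0, -0.025, 0.02, 0.08, 0],
    [1, 0, 0, -0.025, 0.02, 0.08, 0],
    [1, 0, 0, -0.025, 0.02, 0.08, 0],
    [1, 0, 0, -0.025, 0.02, 0.08, 0],
    [1, 0, 0, -0.025, 0.02, 0.08, 0],
    [1, 0, 0, 0, 0, 0, 0],
  ],
)

```text
clock: 21.98
tool_pos: [0.4811, -0.2526, 0.0441]
ee_rot: [0.782, 0.623, 0.013, 0.016]
ft_force: [0.2, -0.9, -4.6]
finger_gap: 0.014
```

```bash
python3 - <<'E'
from chk import *
chk('mid2')
p,M=pose(0,0,.0005); go(p,M,1)
E
```

```text
robot: cover in seat mm [ 0.4 -0.3  4.1] ypr [-13.   -2.4   0. ] f [ 0.2 -0.9 -4.6] gap 0.014 q [-0.53  0.34  2.12  0.02  0.64 -0.32] t 22.0
cam: 511 [ 2.3 -0.6  5.2] [-12.6  -2.3] 0.0009
n 1 total [-0.02  0.01 -0.14] [ 0.09  0.41 -0.  ] per row [-0.017  0.011 -0.143] [ 0.093  0.407 -0.004]
```

At 2.4° the holes are already down over the dowel tips with no contact force. I finish the swing.

>>> step_arm(
  plan=[
    [1, 0, 0, -0.025, 0.02, 0.08, 0],
    [1, 0, 0, -0.025, 0.02, 0.08, 0],
    [1, 0, 0, -0.025, 0.02, 0.08, 0],
    [1, 0, 0, -0.025, 0.02, 0.08, 0],
    [1, 0, 0, -0.025, 0.02, 0.08, 0],
    [1, 0, 0, 0, 0, 0, 0],
  ],
)

```text
clock: 22.53
tool_pos: [0.4811, -0.2525, 0.0409]
ee_rot: [0.782, 0.623, 0.0, -0.0]
ft_force: [-0.2, -0.1, -3.6]
finger_gap: 0.0136
```

```bash
python3 - <<'E'
from chk import *
chk()
E
```

```text
robot: cover in seat mm [ 0.6 -0.2  0.9] ypr [-13.  -0.   0.] f [-0.2 -0.1 -3.6] gap 0.0136 q [-0.53  0.36  2.1   0.    0.69 -0.3 ] t 22.5
```

>>> step_arm(
  plan=[
    [1, 0, 0, -0.03, 0, 0, 0],
    [1, 0, 0, -0.03, 0, 0, 0],
    [1, 0, 0, 0, 0, 0, 0],
  ],
)

```text
clock: 22.78
tool_pos: [0.4811, -0.2525, 0.0402]
ee_rot: [0.782, 0.623, 0.001, 0.0]
ft_force: [-3.6, 4.8, 11.5]
finger_gap: 0.0134
```

Seated, with a contact force of about 15 N. I release and rise clear.

>>> step_arm(
  plan=[
    [0.55, 0, 0, 0, 0, 0, 0],
    [0.55, 0, 0, 0, 0, 0, 0],
    [0.55, 0, 0, 0, 0, 0, 0],
    [0.55, 0, 0, 0, 0, 0, 0],
    [0.55, 0, 0, 0, 0, 0, 0],
    [0.55, 0, 0, 0.3, 0, 0, 0],
    [0.55, 0, 0, 0.5, 0, 0, 0],
    [0.55, 0, 0, 0.8, 0, 0, 0],
    [0.55, 0, 0, 0.8, 0, 0, 0],
    [0.55, 0, 0, 0.8, 0, 0, 0],
    [0.55, 0, 0, 0.8, 0, 0, 0],
    [0.55, 0, 0, 0.8, 0, 0, 0],
    [0.55, 0, 0, 0.8, 0, 0, 0],
    [0.55, 0, 0, 0.8, 0, 0, 0],
    [0.55, 0, 0, 0.8, 0, 0, 0],
    [0.55, 0, 0, 0, 0, 0, 0],
    [0.55, 0, 0, 0, 0, 0, 0],
  ],
)

```text
clock: 24.2
tool_pos: [0.4814, -0.2528, 0.2215]
ee_rot: [0.783, 0.623, 0.001, 0.001]
ft_force: [-0.1, 0.0, -1.7]
finger_gap: 0.041
```

```bash
python3 - <<'E'
from ik import *
from fit import fitcover
st(); o=SEAT; S=cov(YAW,0)
for n in('side','top'):
    d=shot(n); P=cloud(d); Q=(P-o)@S
    m=(d['depth']>0)&(abs(Q[...,0])<.1)&(abs(Q[...,1])<.037)&(Q[...,2]<.056)&(Q[...,2]>.004)&(d['pixels'].max(2)<48)
    if m.sum()>100:
        x,M,e=fitcover(P[m],[*o,np.radians(YAW)],0.); print(n,m.sum(),((x[:3]-SEAT)@S*1e3).round(1),np.degrees(x[3:]).round(2),e.round(4))
        b=m&(abs(Q[...,2]-.022)<.006)&(abs(abs(Q[...,0])-.028)<.016); A=np.c_[Q[b][:,:2],np.ones(b.sum())]; c=np.linalg.lstsq(A,Q[b][:,2],rcond=None)[0]; print('block top plane: tilt deg x,y',np.degrees(c[:2]).round(2),'z mm',(c[2]*1e3).round(1))
        b=m&(Q[...,0]>.05)&(Q[...,2]<.014); print('plate holed end z',np.median(Q[b][:,2])*1e3)
import m
d=dict(np.load('/tmp/side.npz')); m.C['side']=cloud(d); m.D['side']=d
for t,b in(('wrench',(430,475,280,350)),):
    P=m.sel('side',*b,.003,.03); print(t,m.rect(P))
cv2.imwrite('pics/end.png',np.clip(cv2.resize(d['pixels'][80:280,150:350,::-1],(600,600))*1.6,0,255).astype(np.uint8))
E
```

```text
{'clock': np.float64(24.2), 'q': array([-5.2690e-01,  8.3200e-02,  2.0283e+00,  1.2000e-03,  1.0266e+00,
       -3.0090e-01]), 'tool_pos': array([ 0.4814, -0.2528,  0.2215]), 'ft_force': array([-0.0578,  0.049 , -1.6531]), 'finger_gap': np.float64(0.041)}
side 620 [ 2.8 -0.5  1.7] [-13.43  -0.04] 0.001
block top plane: tilt deg x,y [ 0.23 -1.77] z mm 23.5
plate holed end z 9.7963880399297
top 1410 [-0.4  0.9  0.4] [-12.86   0.09] 0.001
block top plane: tilt deg x,y [ 0.03 -0.24] z mm 22.3
plate holed end z 8.14189311081491
wrench (array([394.3, -27. ]), array([ 87.1, 180.2]), np.float32(-88.4))
```

View pics/end.png

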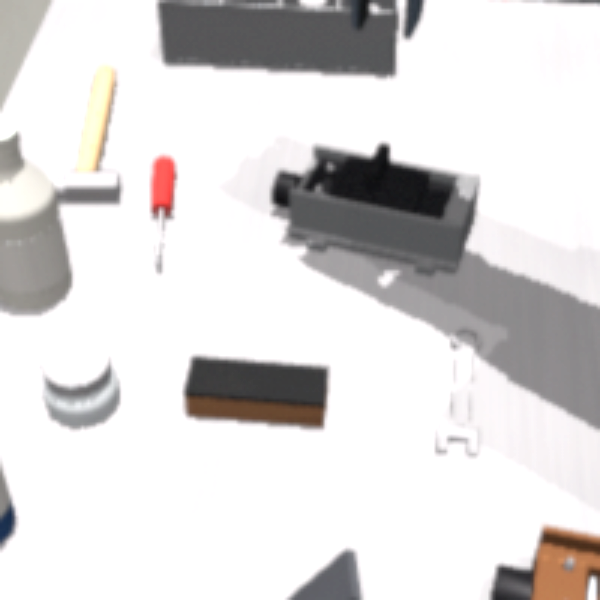

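The cover lies flat in the box at (385,190). The wrench, screwdriver and tin are in their places, and the gripper is clear. Handing in.

```bash
python3 -c "
from station import r
print(r.finish_job())"
```

```text
the job is handed in; nothing more can be done
None
```

The job is handed in at about 24 s of the 66 s allowed. I lifted the cover off the stand by its sides, laid it flat on the rubber-topped block and let go. Then I took it by the handle, hooked its tabs under the grey box's bar at 12° and swung it down over the dowels until it was home. I released it and moved the gripper clear.

**Last checks:**
- **Fit:** the top camera puts the cover within 1 mm of the seat position, 0.4 mm above it, and tilted by about 0.1°. It pressed on the seat with about 15 N before I let go, and no force showed while it went over the dowels.
- **Bystanders:** I judged the wrench, screwdriver and tin unmoved by eye in the last picture. The one numeric check, on the wrench, came out 2.6 mm off in x and 8.3 mm off in y. It came from a different camera and a stray-point outline (87 mm wide for a thin wrench), so I trust the picture, though it settles nothing to a few millimetres.

**What disagreed:**
- **Fingertips:** they ended about 32 mm short of the reported tool point. My first grasp therefore closed on the handle while the cover was still on the stand. I opened, saw the cover had not moved, corrected for the offset and gripped the sides properly.
- **Side camera:** it reads about 2 mm off from the top camera and the robot. Its final estimate of the cover was 2.8 mm along and 1.7 mm up, with one noisy block-top estimate of 1.8° sideways tilt where the top camera gave 0.2°.

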